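# Re-start the crossed connector cap and screw it home

### The job

On the rack-room bench, the wide screw cap with the long black thumb bar was put on with its thread crossed and stands proud of its connector box. Turn it backwards (anticlockwise from above) until the thread start drops into place and let the cap go down with it, then screw it clockwise all the way home and let go.

Things in the scene. Friction and masses are not known exactly. Their poses are not given: they have to be found in the camera images.
- housing: Cream connector box under the wide cap, 110 x 110 x 50 mm, fixed. Origin: centre of its underside, on the cap's axis; z up. On its top two wide black marks along its x axis show the thread start; two thin marks 69 deg clockwise of them show the bar's home. Two like boxes stand near, closed: one cap domed with no bar, one narrow (40 mm) with a short bar (32 mm).
- cap_grip (a point): Grip point inside the thumb bar: on the cap's axis, 22 mm above its flat top, 10 mm below the bar's top; x along the bar, z up. Bar: black, 54 mm long, 16 thick, 32 tall, on a knurled aluminium disc 64 mm wide, 18 high. Captive: it does not lift off. This point is 105 mm above the bench when proud, 96 dropped, 93.5 home.
- cap (a joint): Turn of the cap, rad, growing clockwise from above; 0: bar in line with the wide marks (box x axis), so the bar's yaw is the box's yaw minus this. Starts proud at 0.5 to 0.8. Turned back below 0.2 it can drop; backward stop at -0.25. Home is the forward stop at 1.2 (thin marks); to within 10 degrees counts. Turning takes about 0.1 N m.
- spindle (a joint): Height of the cap, m: 0 proud (lugs on top of the thread), -0.009 dropped, -0.0115 home; lower stop -0.0125. A spring (700 N/m, 6 N when proud) draws it to -0.009 once the lugs are off the thread, if whatever holds the cap goes down too; held up, it rides over the thread again. Turned on from 0.36 to 0.9 rad the thread draws it down the last 2.5 mm.
Things that resemble listed ones, but are neither listed nor needed, are in the scene too. Leave any yellow look-alike of the housing alone.

How it is judged:
On the way:
1. the cap has been turned back to the thread start and has dropped into it (value of joint spindle below -0.006 m and value of joint cap below 0.35 rad), for 0.1 s.
At the end, for the whole second after the job is handed in: The cap is screwed home: turned to within about 10 degrees of its forward stop (joint above 1.02), drawn down by the thread to within 2 mm of its lowest height (spindle below -0.0098), at rest (value of joint cap above 1.02 rad and value of joint spindle below -0.0098 m and velocity of joint cap between -0.05 and 0.05 rad/s); the robot touches nothing.
It also fails if it takes over 32 s, if anything falls off the work surface, if the arm or the gripper's body presses on something with over 40 N, if the wrist force passes 120 N, or if a joint passes its speed limit or range.

### The arm

A 7-joint arm with a two-finger parallel gripper is mounted at the origin on the work surface. World frame = base frame: x ahead of the robot, y to its left, z up, the work surface at z = 0. Lengths are in m, angles in rad, forces in N, time in s.
With the tool pointing down it reaches from about 0.425 to 0.875 m from the base axis. Payload 4.7 kg.
Tool frame: the origin (TCP) lies midway between the tips of the shut fingers; the grasp point (between the pads) lies 19 mm behind it; z points along the fingers, y is the direction in which the jaws open and shut (so a half turn about z gives the same grasp; the last joint's range is limited). The gripper opens to 87 mm and grips with 3 to 60 N. Pads are 19 mm wide; open, the fingers measure 117 mm over their backs; the gripper's body (75 mm by 190 mm) begins 51 mm behind the grasp point.
Start: joints at [-1.275, 0.321, -0.07, 1.45, 0.023, 1.371, -0.057], TCP at [0.181, 0.624, 0.223] pointing down, gripper open.
Joint ranges: [-2.86, 2.86], [-0.3, 2.09], [-1.38, 1.24], [0.06, 2.45], [-1.56, 4.7], [0.09, 2.05], [-2.69, 2.69]. Speed limits (rad/s): [2.57, 2.57, 3.14, 3.14, 3.14, 3.14, 3.14].

### API

Orientations are given as a unit quaternion [x, y, z, w].
In Python, from workcell import manip gives the robot as it stands.
- The arm moves only by the shell command python3 -m creep 'ROWS' [FORCE]. ROWS is JSON, a list of rows, each an object with "travel": the shift along the world's x, y, z in mm, a list of three; "twist": the turn about the world's z in degrees; "gripper": the closure, from 0 (fully open) to 1 (shut). In form: [{"travel": [x, y, z], "twist": twist, "gripper": gripper}, ...]. A call has 1 to 10 rows; each row is the pose to reach, as a shift and turn from the pose commanded when the call began; what a row does not reach only later rows make up. A row lasts 1/8 s, in which the tool goes at most 62.5 mm and 10.7 degrees, less where a joint would pass 70% of its speed; a pose out of reach is approached as far as the arm can. A call with a gripper value outside its range is refused whole. The fingers move at their own pace and stop on an object; FORCE is the grip in N (left out, the last holds). Time passes only in rows, so rows that repeat a pose let the fingers close. It gives the time, the measured TCP pose, the force and the opening at its end, in the units of the state.
- manip.get_state(): the state, without advancing time (a new reading comes with each control period).
- manip.grab_frame(name): name is "side" or "top"; returns the picture (384x512x3 uint8, red, green, blue); there is no depth.
- manip.camera_info(name): a dict with "fx", "fy", "cx", "cy" (pixels), "eye" and "attitude" of the camera in the world. Camera axes: x right, y up, looking along -z (the intrinsics and any distortion apply to the point x, -y, -z); pixel columns grow to the right and rows downward; lengths in m; the calibration is good to about 2 mm. A picture is of the moment at which its call begins. camera_info takes no time and is no camera call.
- manip.sign_off(): hands the job in, once; it reports no verdict.
The state is a dict: "time_s": time; "qpos": joint angles; "joint_velocities": joint speeds; "effort": joint torques, N m; "ee_pos": TCP position; "eef_rot": TCP orientation; "contact_force": force on the tool from outside, world axes, zero at the start; "ft_torque": the same for the moment, N m; "grip_width": finger opening in m.
Only numpy, scipy, OpenCV 4.12 (cv2) and the standard library are available. Lean on these libraries where they do the work, as an engineer would, in place of code of your own. Each camera call takes 0.05 s, during which the arm holds its last target.

## Working session

There is one attempt and no reset: what is moved stays moved. The work goes in short steps, Python scripts to look and compute and a shell command to move; the robot and the scene stay as the last step left them, time stands still between calls to the robot, and variables do not carry over. Pictures are saved under pics/ and viewed, and the job is handed in when it is done.

```bash
mkdir -p pics; ls
python3 - <<'E'
from workcell import manip
import cv2
s=manip.get_state()
print({k:(v if not hasattr(v,'tolist') else v.tolist()) for k,v in s.items()})
for n in("side","top"):
    print(n,manip.camera_info(n))
    cv2.imwrite(f"pics/{n}0.png",manip.grab_frame(n)[:,:,::-1])
E
```

```text
pics
{'time_s': 0.0, 'qpos': [-1.2748873090345216, 0.3218097018248625, -0.07010551917270984, 1.4516458337749372, 0.022599763152313188, 1.37077835277501, -0.05692063698335366], 'joint_velocities': [0.0010193647807705054, -0.0011898899659688387, -0.0005466976661831031, 0.00028881800282380866, -0.0002162541627613139, 0.00039048830890974645, -0.0013473681879425346], 'effort': [5.891857881579199e-05, -49.129568338394165, -0.4038663301616907, -31.25401496887207, -0.06395807024091482, 0.04331644275225699, 0.00016090024928416824], 'ee_pos': [0.18064724671575452, 0.623836853441684, 0.22148493817524367], 'eef_rot': [0.14042431696894148, 0.9900909816873524, -0.0009229444172915855, -8.578335167001444e-05], 'contact_force': [-0.24228806597314076, -0.5888509080557949, -0.4107758856053781], 'ft_torque': [0.0009120583988354093, -0.015560990510806191, -0.04527017888259566], 'grip_width': 0.08691976398156792}
side {'fx': 386.84546099614164, 'fy': 386.84546099614164, 'cx': 252.27339505767182, 'cy': 188.37587089434996, 'eye': array([0.36383221, 0.63407471, 0.67060406]), 'attitude': array([-0.02935201,  0.39513054,  0.91377715, -0.0895636 ])}
top {'fx': 446.4213603783933, 'fy': 446.4213603783933, 'cx': 254.13427150724644, 'cy': 197.08136863620282, 'eye': array([ 0.2817259 , -0.00141352,  0.88621085]), 'attitude': array([-0.07632036,  0.07782727,  0.72024213, -0.68510538])}
```

View pics/side0.png

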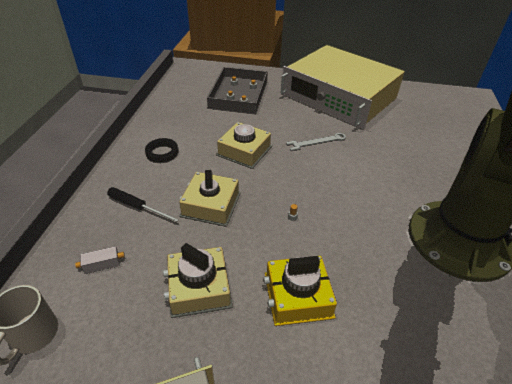

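View pics/top0.png

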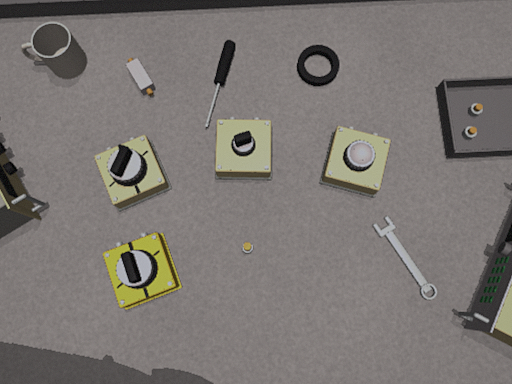

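The side view has the cream wide-cap box at about (198,280) and the yellow look-alike at (300,290). In the top view they are at (130,170) and (141,270). Next I'll enlarge the target.

Run:
```python
import cv2,numpy as np
a=cv2.imread("pics/side0.png")[235:320,150:245]; b=cv2.imread("pics/top0.png")[130:215,85:180]
f=lambda i:cv2.resize(i,None,fx=4.2,fy=6.0 if 0 else 4.2,interpolation=cv2.INTER_CUBIC)
cv2.imwrite("pics/crop0.png",np.hstack([f(a),f(b)]))
```

```text
(no output)
```

View pics/crop0.png

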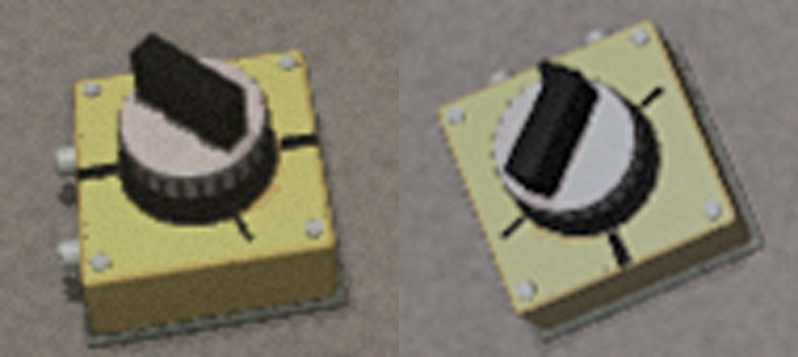

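```bash
python3 - <<'E'
import cv2,numpy as np
a=cv2.imread("pics/side0.png")[240:280,175:221]; b=cv2.imread("pics/top0.png")[140:180,103:149]
f=lambda i:cv2.resize(np.clip(255*(i/255.)**0.45,0,255).astype('uint8'),None,fx=8.6,fy=8.6,interpolation=cv2.INTER_CUBIC)
cv2.imwrite("pics/crop1.png",np.hstack([f(a),f(b)]))
E
cat > h.py <<'E'
from workcell import manip
import numpy as np
from scipy.spatial.transform import Rotation as R
def ray(n,p):
    c=manip.camera_info(n); d=np.array([(p[0]-c['cx'])/c['fx'],-(p[1]-c['cy'])/c['fy'],-1.])
    return np.array(c['eye']),R.from_quat(c['attitude']).apply(d/np.linalg.norm(d))
def plane(n,p,z):
    e,d=ray(n,p); return e+d*(z-e[2])/d[2]
def tri(ps,pt):
    (a,u),(b,v)=ray('side',ps),ray('top',pt)
    t=np.linalg.lstsq(np.c_[u,-v],b-a,rcond=None)[0]
    p,q=a+u*t[0],b+v*t[1]; return (p+q)/2,np.linalg.norm(p-q)
E
python3 - <<'E'
from h import *
S=lambda x,y:(x/4.2+150-.4,y/4.2+235-.4); T=lambda x,y:((x-399)/4.2+85-.4,y/4.2+130-.4)
np.set_printoptions(precision=4,suppress=True)
cs=[S(83,285),S(75,85),S(300,52),S(333,243)];ct=[T(439,105),T(652,20),T(735,222),T(522,312)]
P=[]
for a,b in zip(cs,ct):
    p,g=tri(a,b);P.append(p);print(p,g,plane('side',a,.05)[:2],plane('top',b,.05)[:2])
P=np.array(P);print(P.mean(0),[np.linalg.norm(P[i]-P[i-1]) for i in range(4)])
for f,c in(('side',cs),('top',ct)):
    Q=np.array([plane(f,k,.05) for k in c]);x=Q[2]+Q[3]-Q[0]-Q[1] if 0 else Q[2]-Q[1]+Q[3]-Q[0]
    print(f,Q.mean(0),np.degrees(np.arctan2(x[1],x[0])))
w=plane('side',S(300,142),.05)-plane('side',S(80,174),.05);print('wide',np.degrees(np.arctan2(w[1],w[0])))
w=plane('top',T(650,97),.05)-plane('top',T(512,228),.05);print('thin',np.degrees(np.arctan2(w[1],w[0])))
E
```

```text
[0.5682 0.3029 0.0457] 0.0029767538277848215 [0.5653 0.3055] [0.5683 0.3015]
[0.6068 0.2034 0.0448] 0.0010019071921048258 [0.6043 0.2071] [0.6053 0.2022]
[0.5063 0.1644 0.0462] 0.000748214657771502 [0.5058 0.1672] [0.5049 0.1636]
[0.4678 0.2623 0.0455] 0.0011840424130623868 [0.4665 0.2651] [0.4674 0.2609]
[0.5373 0.2333 0.0455] [np.float64(0.10832862736581582), np.float64(0.10674707221463164), np.float64(0.10783124685615535), np.float64(0.10522015001053088)]
side [0.5355 0.2362 0.05  ] -157.8413176269654
top [0.5365 0.2321 0.05  ] -158.54382290459736
wide -158.58539465914026
thin -46.50207551427339
```

View pics/crop1.png

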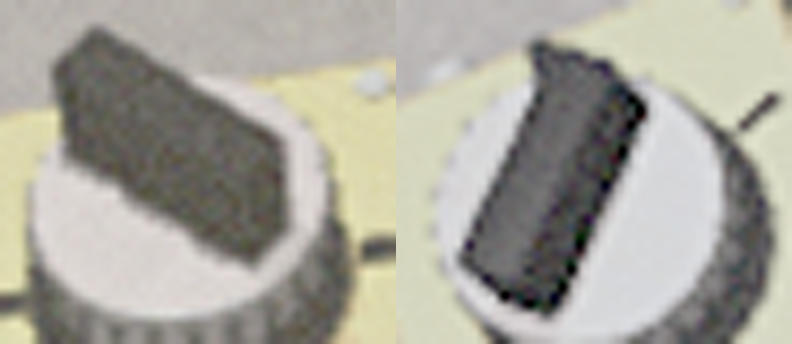

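Run:
```python
from h import *
np.set_printoptions(precision=4,suppress=True)
k=8.6
S=lambda x,y:(x/k+175-.44,y/k+240-.44); T=lambda x,y:((x-396)/k+103-.44,y/k+140-.44)
def yaw(n,a,b,z):
    p,q=plane(n,a,z),plane(n,b,z);d=q-p;print(n,p,q,np.linalg.norm(d),np.degrees(np.arctan2(d[1],d[0])))
yaw('side',S(97,27),S(282,142),.115)
yaw('side',S(52,68),S(237,183),.115)
yaw('side',S(65,155),S(255,268),.083)
yaw('top',T(535,95),T(460,260),.115)
yaw('top',T(648,110),T(550,318),.083)
print('centre side',plane('side',S(167,105),.115))
print(tri(S(52,68),T(460,260)) , tri(S(52,68),T(535,60)),tri(S(282,142),T(460,260)))
# disc top ellipse centre
s=manip.get_state();print(R.from_quat(s['eef_rot']).as_matrix(), s['ee_pos'])
```

```text
side [0.5558 0.2194 0.115 ] [0.5096 0.2404 0.115 ] 0.05079284986020221 155.5230060547301
side [0.5616 0.2317 0.115 ] [0.5158 0.2521 0.115 ] 0.0502340883430532 155.977246328636
side [0.5628 0.2304 0.083 ] [0.5148 0.2502 0.083 ] 0.051959548201837846 157.56970460320815
top [0.5514 0.2336 0.115 ] [0.516  0.2487 0.115 ] 0.038486954048492415 156.93734412124144
top [0.5579 0.2185 0.083 ] [0.5116 0.2393 0.083 ] 0.050687869150948646 155.804766441801
centre side [0.5354 0.2361 0.115 ]
(array([0.5335, 0.2467, 0.1307]), np.float64(0.0426263043378942)) (array([0.5598, 0.2333, 0.1168]), np.float64(0.0023328021704387774)) (array([0.5104, 0.2458, 0.1235]), np.float64(0.005815829531410724))
[[-0.9606  0.2781 -0.0004]
 [ 0.2781  0.9606 -0.0017]
 [-0.0001 -0.0017 -1.    ]] [0.1806 0.6239 0.2216]
```

Box: top centre about (0.536, 0.234), yaw about 21.6°, side 107 mm measured against 110. Bar: yaw about 156° (-24°), so the cap is at about 0.8 rad; its top is at 0.117 against 0.115 expected. These agree, so I'll move above it.

```bash
python3 -m creep '[{"travel":[36,-39,0],"twist":-1,"gripper":0},{"travel":[78,-85,0],"twist":-2,"gripper":0},{"travel":[120,-131,0],"twist":-3,"gripper":0},{"travel":[162,-177,0],"twist":-4,"gripper":0},{"travel":[204,-223,0],"twist":-5,"gripper":0},{"travel":[246,-269,0],"twist":-6,"gripper":0},{"travel":[288,-315,0],"twist":-7,"gripper":0},{"travel":[326,-356,0],"twist":-8,"gripper":0},{"travel":[356,-389,0],"twist":-8,"gripper":0},{"travel":[356,-389,0],"twist":-8,"gripper":0}]' 40
python3 - <<'E'
from workcell import manip
import cv2,numpy as np
a,b=[manip.grab_frame(n)[:,:,::-1] for n in("side","top")]
f=lambda i:cv2.resize(i,None,fx=2.6,fy=2.6,interpolation=cv2.INTER_CUBIC)
cv2.imwrite("pics/side1.png",a);cv2.imwrite("pics/top1.png",b)
cv2.imwrite("pics/crop2.png",np.hstack([f(a[140:340,130:280]),f(b[80:280,60:210])]))
s=manip.get_state();print(s['time_s'],s['ee_pos'],s['eef_rot'],s['contact_force'],s['qpos'])
E
```

```text
time_s: 1.35
ee_pos: [0.5392, 0.2304, 0.2221]
eef_rot: [0.213, 0.977, -0.001, 0.001]
contact_force: [-0.1, 1.5, 0.4]
grip_width: 0.0871
1.45 [0.536449   0.23535416 0.22205159] [ 2.09558633e-01  9.77795914e-01 -5.47168113e-05 -5.72103380e-04] [-0.6183649   1.26596199  0.31289092] [-0.70956815  0.18522443  0.28730465  1.62760429 -0.05427605  1.33751113
  0.73424162]
```

View pics/crop2.png

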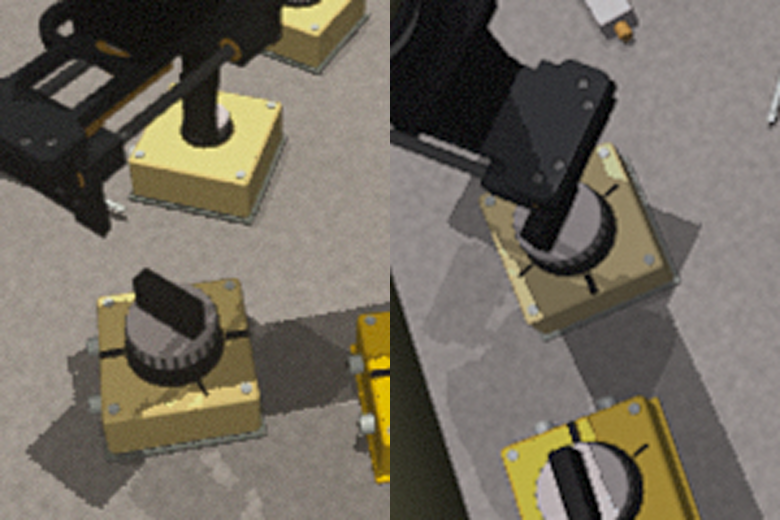

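The crop shows the jaws open around and above the bar, which is untouched. The bar is at about (170,300) on the left and (560,215) on the right, and the jaws line up with it. Descending in free space, fingers open.

```bash
python3 -m creep '[{"travel":[0,0,-30],"twist":0,"gripper":0},{"travel":[0,0,-60],"twist":0,"gripper":0},{"travel":[0,0,-90],"twist":0,"gripper":0},{"travel":[0,0,-110],"twist":0,"gripper":0},{"travel":[0,0,-122],"twist":0,"gripper":0},{"travel":[0,0,-132],"twist":0,"gripper":0},{"travel":[0,0,-132],"twist":0,"gripper":0},{"travel":[0,0,-132],"twist":0,"gripper":0}]' 40
python3 - <<'E'
from workcell import manip
import cv2,numpy as np
a=manip.grab_frame("side")[:,:,::-1]
cv2.imwrite("pics/crop3.png",cv2.resize(a[200:340,110:290],None,fx=4,fy=4,interpolation=cv2.INTER_CUBIC))
s=manip.get_state();print(s['time_s'],s['ee_pos'],s['contact_force'])
E
```

```text
time_s: 2.45
ee_pos: [0.5373, 0.2357, 0.0913]
eef_rot: [0.209, 0.978, 0.0, 0.0]
contact_force: [0.0, -0.8, 0.2]
grip_width: 0.0869
2.5 [0.53734518 0.2356648  0.09144684] [-0.66838799  0.09825656 -0.19855282]
```

View pics/crop3.png

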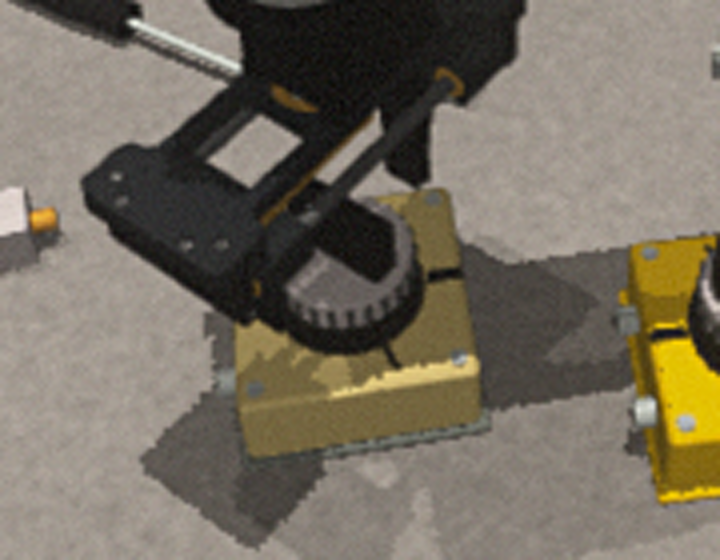

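The bar sits between the fingers at about (345,235) in the crop, with both fingertips clear of the disc. Lowering 3 mm more, then closing at 40 N.

```bash
python3 -m creep '[{"travel":[0,0,-3],"twist":0,"gripper":0},{"travel":[0,0,-3],"twist":0,"gripper":0.5},{"travel":[0,0,-3],"twist":0,"gripper":1},{"travel":[0,0,-3],"twist":0,"gripper":1},{"travel":[0,0,-3],"twist":0,"gripper":1},{"travel":[0,0,-3],"twist":0,"gripper":1},{"travel":[0,0,-3],"twist":0,"gripper":1},{"travel":[0,0,-3],"twist":0,"gripper":1}]' 40
python3 -c "
from workcell import manip
s=manip.get_state();print(s['ft_torque'],s['contact_force'],s['qpos'])"
```

```text
time_s: 3.5
ee_pos: [0.5368, 0.2354, 0.0876]
eef_rot: [0.209, 0.978, 0.0, 0.0]
contact_force: [0.3, -0.0, 0.8]
grip_width: 0.025
[ 0.05130901 -0.02767798  0.06355529] [ 0.26690433 -0.01054635  0.78944491] [-0.69594728  0.29198518  0.27738211  1.78229464 -0.08951471  1.07942114
  0.76197427]
```

```bash
python3 -m creep '[{"travel":[0,0,0],"twist":0,"gripper":1},{"travel":[0,0,0],"twist":0,"gripper":1},{"travel":[0,0,0],"twist":0,"gripper":1},{"travel":[0,0,0],"twist":0,"gripper":1},{"travel":[0,0,0],"twist":0,"gripper":1}]' 40
python3 -c "
from workcell import manip
s=manip.get_state();print(s['ft_torque'],s['contact_force'])"
```

```text
time_s: 4.12
ee_pos: [0.536, 0.2337, 0.0875]
eef_rot: [0.21, 0.978, -0.001, -0.001]
contact_force: [-3.4, -3.9, 3.7]
grip_width: 0.0155
[-1.04918131  0.73058542  0.00116754] [-3.39047531 -3.86997357  3.70544194]
```

Gripped at 15.5 mm wide, against 16 mm expected. The side load implies a 1–2 mm centring error, so I'll correct that while starting to turn back.

```bash
python3 -m creep '[{"travel":[-1,-2,0],"twist":0,"gripper":1},{"travel":[-1,-2,0],"twist":6,"gripper":1},{"travel":[-1,-2,0],"twist":12,"gripper":1},{"travel":[-1,-2,0],"twist":18,"gripper":1},{"travel":[-1,-2,0],"twist":24,"gripper":1},{"travel":[-1,-2,0],"twist":24,"gripper":1},{"travel":[-1,-2,0],"twist":24,"gripper":1}]' 40
python3 -c "
from workcell import manip
s=manip.get_state();print(s['ft_torque'],s['contact_force'],s['qpos'])"
```

```text
time_s: 5.0
ee_pos: [0.5358, 0.233, 0.0875]
eef_rot: [0.002, 1.0, -0.0, 0.0]
contact_force: [-0.5, -2.9, 0.8]
grip_width: 0.0158
[-0.63454148  0.18793915  0.09046204] [-0.50536443 -2.86565203  0.83908919] [-0.64572695  0.28621249  0.22110482  1.78495471 -0.07006866  1.0781553
  1.16615748]
```

```bash
python3 -m creep '[{"travel":[0,-1,0],"twist":6,"gripper":1},{"travel":[0,-1,0],"twist":12,"gripper":1},{"travel":[0,-1,0],"twist":18,"gripper":1},{"travel":[0,-1,0],"twist":22,"gripper":1},{"travel":[0,-1,-2],"twist":22,"gripper":1},{"travel":[0,-1,-4],"twist":22,"gripper":1},{"travel":[0,-1,-4],"twist":22,"gripper":1}]' 40
python3 -c "
from workcell import manip
s=manip.get_state();print(s['ft_torque'],s['contact_force'],s['qpos'])"
```

```text
time_s: 5.88
ee_pos: [0.5358, 0.2325, 0.0835]
eef_rot: [-0.189, 0.982, 0.0, 0.0]
contact_force: [1.2, -0.5, -2.9]
grip_width: 0.0157
[-0.24050007 -0.23675703 -0.03583255] [ 1.19108118 -0.52566858 -2.93456277] [-0.600258    0.28851278  0.16934851  1.78755761 -0.05477083  1.06986653
  1.53989249]
```

The tool is being pulled down with 2.9 N at 4 mm. That matches the spring (about 3.5 N), so the cap is following. Continuing down.

```bash
python3 -m creep '[{"travel":[0,0,-2],"twist":0,"gripper":1},{"travel":[0,0,-4],"twist":0,"gripper":1},{"travel":[0,0,-5],"twist":0,"gripper":1},{"travel":[0,0,-5],"twist":0,"gripper":1},{"travel":[0,0,-5],"twist":0,"gripper":1}]' 40
python3 - <<'E'
from workcell import manip
import cv2,numpy as np
a=manip.grab_frame("side")[:,:,::-1];b=manip.grab_frame("top")[:,:,::-1]
f=lambda i:cv2.resize(i,None,fx=4,fy=4,interpolation=cv2.INTER_CUBIC)
cv2.imwrite("pics/crop4.png",np.hstack([f(a[230:330,150:245]),f(b[130:230,85:180])]))
s=manip.get_state();print(s['time_s'],s['ft_torque'],s['contact_force'])
E
```

```text
time_s: 6.5
ee_pos: [0.5359, 0.2324, 0.0788]
eef_rot: [-0.19, 0.982, 0.0, 0.0]
contact_force: [0.3, -1.7, 0.5]
grip_width: 0.0155
6.6 [-0.33034933  0.03607341 -0.01279408] [-0.24406716 -0.77153968  0.20598792]
```

View pics/crop4.png

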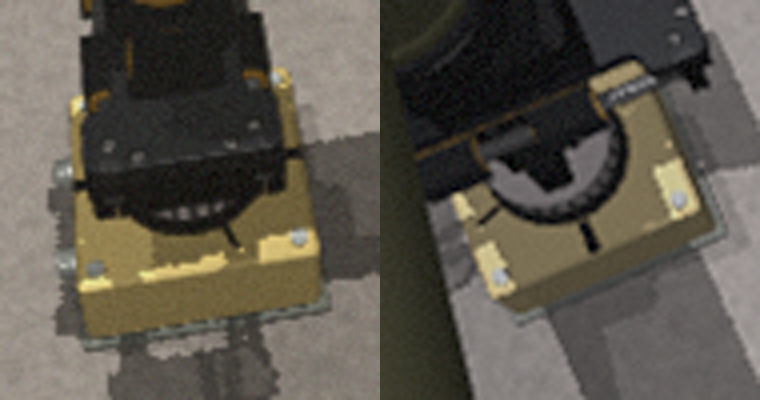

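Force is near zero at -8.7 mm. In the right-hand crop the bar end at (550,180) lines up with the wide mark at (587,235), so the cap has dropped at the thread start. Screwing clockwise now, following it down.

```bash
python3 -m creep '[{"travel":[0,0,0],"twist":-6,"gripper":1},{"travel":[0,0,0],"twist":-12,"gripper":1},{"travel":[0,0,0],"twist":-18,"gripper":1},{"travel":[0,0,-0.3],"twist":-24,"gripper":1},{"travel":[0,0,-0.8],"twist":-30,"gripper":1},{"travel":[0,0,-1.3],"twist":-36,"gripper":1},{"travel":[0,0,-1.3],"twist":-36,"gripper":1}]' 40
python3 -c "
from workcell import manip
s=manip.get_state();print(s['ft_torque'],s['contact_force'])"
```

```text
time_s: 7.48
ee_pos: [0.5358, 0.2333, 0.0776]
eef_rot: [0.122, 0.992, 0.001, 0.0]
contact_force: [-0.1, -0.4, 1.2]
grip_width: 0.0153
[ 0.06991722  0.05080088 -0.02410122] [-0.10874803 -0.37497976  1.18262803]
```

```bash
python3 -m creep '[{"travel":[0,0,-0.5],"twist":-6,"gripper":1},{"travel":[0,0,-1],"twist":-12,"gripper":1},{"travel":[0,0,-1.4],"twist":-18,"gripper":1},{"travel":[0,0,-1.4],"twist":-24,"gripper":1},{"travel":[0,0,-1.4],"twist":-30,"gripper":1},{"travel":[0,0,-1.4],"twist":-33,"gripper":1},{"travel":[0,0,-1.4],"twist":-33,"gripper":1},{"travel":[0,0,-1.4],"twist":-33,"gripper":1}]' 40
python3 -c "
from workcell import manip
s=manip.get_state();print(s['ft_torque'],s['contact_force'])"
```

```text
time_s: 8.48
ee_pos: [0.5363, 0.2339, 0.0765]
eef_rot: [0.399, 0.917, 0.001, 0.0]
contact_force: [0.6, 3.2, 1.9]
grip_width: 0.0154
[ 0.80156355 -0.23032526 -0.04476557] [0.6359956  3.1778154  1.85143348]
```

Tool yaw is 133°, so the cap is at about 68.6° (1.197 rad), with z down a total of 11 mm. A small extra turn should show the stop.

```bash
python3 -m creep '[{"travel":[0,1,0],"twist":-2,"gripper":1},{"travel":[0,1,0],"twist":-3,"gripper":1},{"travel":[0,1,0],"twist":-3,"gripper":1}]' 40
python3 -c "
from workcell import manip
s=manip.get_state();print(s['ft_torque'],s['contact_force'])"
```

```text
time_s: 8.85
ee_pos: [0.5363, 0.234, 0.0762]
eef_rot: [0.423, 0.906, 0.001, 0.001]
contact_force: [2.3, 3.5, 2.2]
grip_width: 0.0161
[ 0.83407408 -0.51629878  0.7241783 ] [2.30398091 3.53797377 2.23951063]
```

The reaction moment jumped to 0.72 N m, so the cap is against the forward stop. Easing off the twist, then opening.

```bash
python3 -m creep '[{"travel":[0,0,0],"twist":2,"gripper":1},{"travel":[0,0,0],"twist":2,"gripper":0},{"travel":[0,0,0],"twist":2,"gripper":0},{"travel":[0,0,0],"twist":2,"gripper":0},{"travel":[0,0,0],"twist":2,"gripper":0},{"travel":[0,0,0],"twist":2,"gripper":0},{"travel":[0,0,0],"twist":2,"gripper":0},{"travel":[0,0,0],"twist":2,"gripper":0},{"travel":[0,0,0],"twist":2,"gripper":0}]' 40
```

```text
time_s: 9.98
ee_pos: [0.5358, 0.2334, 0.0759]
eef_rot: [0.408, 0.913, 0.0, 0.0]
contact_force: [-0.1, -0.8, -0.2]
grip_width: 0.0841
```

```bash
python3 -m creep '[{"travel":[0,0,-0],"twist":0,"gripper":0},{"travel":[0,0,20],"twist":0,"gripper":0},{"travel":[0,0,50],"twist":0,"gripper":0},{"travel":[0,0,90],"twist":0,"gripper":0},{"travel":[0,0,140],"twist":0,"gripper":0},{"travel":[-20,30,150],"twist":0,"gripper":0},{"travel":[-60,80,150],"twist":0,"gripper":0},{"travel":[-100,130,150],"twist":0,"gripper":0},{"travel":[-130,170,150],"twist":0,"gripper":0},{"travel":[-130,170,150],"twist":0,"gripper":0}]'
python3 - <<'E'
from workcell import manip
import cv2,numpy as np
a=manip.grab_frame("side")[:,:,::-1];b=manip.grab_frame("top")[:,:,::-1]
cv2.imwrite("pics/side5.png",a);cv2.imwrite("pics/top5.png",b)
f=lambda i:cv2.resize(i,None,fx=4,fy=4,interpolation=cv2.INTER_CUBIC)
cv2.imwrite("pics/crop5.png",np.hstack([f(a[230:330,150:245]),f(b[130:230,85:180])]))
E
```

```text
time_s: 11.22
ee_pos: [0.4012, 0.4082, 0.2257]
eef_rot: [0.403, 0.915, 0.0, -0.001]
contact_force: [0.4, -0.6, -0.1]
grip_width: 0.0872
```

View pics/crop5.png

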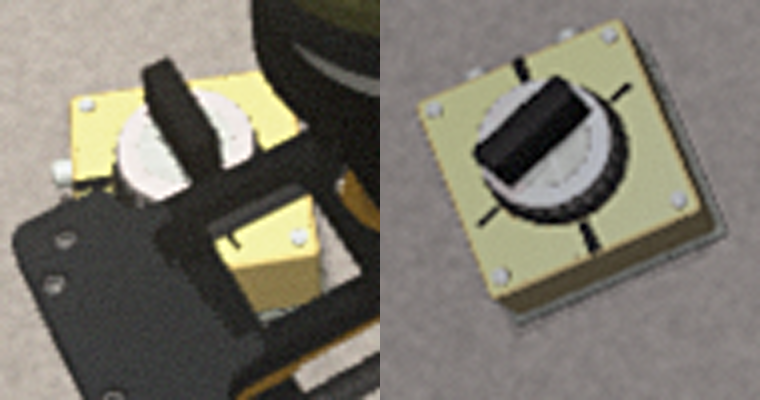

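The bar now lines up with the thin marks at (622,92) and (488,217) in the right-hand crop. One last numeric check of yaw and height.

Run:
```python
from h import *
np.set_printoptions(precision=4,suppress=True)
S=lambda x,y:(x/4+150-.4,y/4+230-.4); T=lambda x,y:((x-380)/4+85-.4,y/4+130-.4)
y=lambda a,b,z:(lambda d:np.degrees(np.arctan2(d[1],d[0])))(plane('top',a,z)-plane('top',b,z))
print('bar',y(T(550,78),T(475,150),.1035),y(T(592,122),T(517,190),.0715),'thin',y(T(628,86),T(482,222),.05),'wide',y(T(518,62),T(590,247),.05))
print(tri(S(143,72),T(550,78)))
s=manip.get_state();print(s['time_s'],s['joint_velocities'].round(3) if hasattr(s['joint_velocities'],'round') else s['joint_velocities'])
```

```text
bar -45.85518128636447 -47.909774335303645 thin -47.08097867426342 wide 20.709074203914525
(array([0.5574, 0.2217, 0.1034]), np.float64(0.0003757799612298029))
11.325 [ 0.027 -0.004  0.038  0.003  0.005  0.002  0.002]
```

```bash
python3 -c "
from workcell import manip
print(manip.sign_off())"
```

```text
the job is handed in; nothing more can be done
None
```

I turned the cap back about 46° to the thread start and let it down. Then I screwed it clockwise about 70° to the forward stop, let go and backed away. I handed the job in at about 11.3 s; no verdict is reported.

**Last checks:**
- **Drop:** The tool was pulled down by about 3 N halfway. The pull was near zero at 8.7 mm down, as the spring should behave.
- **Stop:** The reaction moment rose to 0.72 N m when I turned slightly past home.
- **Final yaw:** The bar is at -46° to -48° and the thin marks at -47°.
- **Final height:** The bar top measures 0.1034 m, against 0.1035 m expected when home. It measured about 0.117 m when proud.
- **Gripper:** It is open and clear of everything, with forces near zero.

**What disagreed:**
- **Box measurements:** The first two-view measurement put the box top at 0.0455 m instead of 0.050 m, and its sides at 105–108 mm instead of 110 mm.
- **Centring:** The grip was first 1–2 mm off centre, which I corrected from the side forces.

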